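# Load the probe carriage and click it into its detent

### The arm

A 6-joint arm with a two-finger parallel gripper is mounted at the origin on the work surface. World frame = base frame: x ahead of the robot, y to its left, z up, the work surface at z = 0. Lengths are in m, angles in rad, forces in N, time in s.
With the tool pointing down it reaches from about 0.375 to 0.9 m from the base axis. Payload 3.1 kg.
Tool frame: the origin (TCP) lies midway between the tips of the shut fingers; the grasp point (between the pads) lies 19 mm behind it; z points along the fingers, y is the line along which they close (so a half turn about z gives the same grasp; the last joint's range is limited). The gripper opens to 85 mm and grips with 20 to 120 N. Pads are 22 mm wide; open, the fingers measure 114 mm over their backs; the gripper's body (76 mm by 85 mm) begins 54 mm behind the grasp point. The pads swing forward as they close: fully open they stand 13 mm farther back than shut.
Start: joints at [0.924, 0.527, 1.433, -0, 1.181, -0.178], TCP at [0.282, 0.558, 0.231] pointing down, gripper open.
Joint ranges: [-3.08, 3.08], [-0.75, 2.2], [0.22, 2.44], [-1.43, 4.57], [0, 2.65], [-2.85, 2.85]. Speed limits (rad/s): [2.79, 2.79, 3.14, 3.14, 3.14, 3.14].

### API

Orientations are given as a unit quaternion [w, x, y, z].
In Python, from plant import bot gives the robot as it stands. The module is installed in compiled form; this text tells all that it offers.
- The arm moves only by the tool send_rows, never from a script. Its argument "steps" is a list that holds one entry, the list of rows, each a list of 5 numbers: the shift along the tool's x, y, z as a fraction of full scale, then the turn about the tool's z as a fraction of full scale, then the opening, from -1 (shut) to 1 (fully open). A call has 1 to 12 rows; each row shifts and turns the commanded pose from where the row before left it, along the tool's axes as they then stand; what a row does not reach is not made up. Full scale, the value 1, is 0.5 m for a shift and 180 degrees for a turn. A row lasts 1/12 s, in which the tool goes at most 41.7 mm and 7.16 degrees, less where a joint would pass 70% of its speed; a pose out of reach is approached as far as the arm can. A call with a number of a shift or a turn outside -1 to 1 is refused whole. A call with a gripper value outside its range is refused whole. The fingers move at their own pace and stop on an object; "newtons" is the grip in N (left out, the last holds). Time passes only in rows, so rows that do not move let the fingers close. It gives the time, the measured TCP pose, the force, the opening and the grip force at its end, in the units of the state.
- bot.sense(): the state, without advancing time (a new reading comes with each control period).
- bot.read_camera(name): name is "scene" or "top" or "wrist"; returns the picture (384x512x3 uint8, red, green, blue); there is no depth.
- bot.camera_params(name): a dict with "camera_matrix" (3x3 intrinsics, pixels), "dist" ([k1, k2, p1, p2, k3] as OpenCV has them; the pictures are not rectified), "R" (3x3) and "t" (3): a world point X has camera coordinates R X + t. Camera axes: x right, y down, z forward; pixel columns grow to the right and rows downward; lengths in m; the calibration is good to about 2 mm. A picture is of the moment at which its call begins: read the wrist's pose just before it. camera_params takes no time and is no camera call; for the wrist camera it gives the pose at the moment of the call.
- bot.finish_job(): hands the job in; it is judged then, once.
The state is a dict: "t": time; "qpos": joint angles; "dq": joint speeds; "joint_efforts": joint torques, N m; "tool_pos": TCP position; "orientation": TCP orientation; "wrist_force": force on the tool from outside, world axes, zero at the start; "ft_torque": the same for the moment, N m; "finger_gap": finger opening in m; "grip_force": force on a finger pad.
Only numpy, scipy, OpenCV 4.12 (cv2) and the standard library are available. Lean on these libraries where they do the work, as an engineer would, in place of code of your own. Each camera call takes 0.05 s, during which the arm holds its last target. There are 200 camera calls.

### The job

Hang the loose steel saddle weight astride the probe carriage's horizontal bar and let go so that it hangs free. Then take the carriage by its black handle and slide it along its rail towards the turntable until you feel its ball drop into the detent notch; do not run it on to the end stop. Finish still gripping the handle, with the carriage held in the notch and the weight hanging on the bar, and leave the test cylinder, the surface gauge and the ceramic square where they are.

Things in the scene. Friction and masses are not known exactly. Their poses are not given: they have to be found in the camera images.
- tester: Fixed roundness tester. Origin on the work surface under the rail; y runs along the rail to the turntable, x across it (positive away from the robot). Base plate 110 x 310 x 15 mm; steel rail of two bars with a groove between, y -200 to +85 mm, top z = 30 mm. Black turntable, radius 66 mm (foot 78 mm), centre y = +185 mm, top z = 45 mm.
- carriage (a joint): Travel of the probe carriage in m, growing along the tester's +y to the turntable; starts at 0 to 0.03, end stop 0.150. Friction about 2 N. The notch (V, 11 mm wide, in the brass strip in the rail's groove) lies between 0.068 and 0.112, differently each time. Within 4 mm of its centre the carriage is drawn in with up to about 11 N; about 13 N pushes it out. Let go there, it centres itself.
- ball (a joint): Drop of the sprung detent ball (12 mm, under the carriage's centre) in m: about 0 while it rides on the strip, about 0.003 when it sits in the notch; it counts as seated above 0.0015 (carriage within about 1.7 mm of the notch's centre).
- handle (a point): Black upright grip block on the carriage, 30 mm (x) x 20 mm (y, along the rail) x 42 mm tall; origin at its centre, 83 mm above the work surface; axes as the tester's. It stands on the carriage's top at z = 62 mm; free on both y sides above that.
- hang_bar (a point): Horizontal steel bar, 10 mm diameter, on the carriage, pointing towards the robot; its inner (+x) end is held by an upright block. Origin on its axis at mid length, 95 mm above the work surface; axes as the tester's, so it runs along x. Free from x = -38 to +39 mm; an 18 mm collar at the outer end (x = -44 to -38 mm). Travels with the carriage.
- yoke: Loose steel saddle weight, 0.28 to 0.48 kg, an upside-down U on two legs. Origin between the feet; z up, y from leg to leg, x through the opening. Legs 12 (y) x 22 (x) x 65 mm, 24 mm apart inside; crown 48 x 22 mm, top z = 75 mm; V roof inside, apex z = 65 mm. Grip lug on top 14 (y) x 22 (x) mm, z = 75 to 107 mm. Hung, its origin is 58 mm below the bar's axis.
- test_cylinder: Steel test cylinder, 60 mm diameter, 85 mm tall, standing loose on the turntable; origin at the centre of its underside. Bystander.
- surface_gauge: Grey cast-iron surface gauge, base 60 x 70 mm, post 145 mm high, standing loose; origin at the centre of its underside. Bystander.
- ceramic_square: White ceramic square standing loose: foot 30 x 80 x 22 mm with an upright blade at one end, 112 mm high; origin at the centre of the underside. Bystander.
- probe_tip (a point): Tip of the chrome probe that points from the carriage to the turntable, 50 mm above the work surface, 101 mm ahead (+y of the tester) of the carriage's centre. The carriage is an aluminium block 71 x 60 mm, top at z = 62 mm.
Mind the look-alikes: they are no part of the job. What is meant by the yoke is not green or red, and is the larger of those in its own colour.

How it is judged:
By the outcome, as a careful person would: the job done as asked, in the order asked, and still so for the second after the job is handed in, while the arm keeps its last pose, push and grip.
It also fails if it takes over 64 s, if anything falls off the work surface, if the arm or the gripper's body presses on something with over 40 N, if the wrist force passes 120 N, or if a joint passes its speed limit or range.

## Working session

There is one attempt and no reset: what is moved stays moved. The work goes in short steps, Python scripts to look and compute and a tool call to move; the robot and the scene stay as the last step left them, time stands still between calls to the robot, and variables do not carry over. Pictures are saved under pics/ and viewed, at most 10 in all, crops included, and the job is handed in when it is done.

Besides the shell and the picture viewer there is one more tool, called as name(argument=value, ...), one argument or row to a line, values as JSON. send_rows: Moves the arm, as the interface text tells. Shift numbers are shares of 0.5 m and turn numbers shares of 180 degrees, none past 1 either way. Its arguments: {"type":"object","properties":{"steps":{"type":"array","items":{"type":"array","items":{"type":"array","items":{"type":"number","minimum":-1,"maximum":1}}}},"newtons":{"type":"number"}},"required":["steps"]}

```bash
mkdir -p pics
python3 - <<'E'
from plant import bot
import cv2,numpy as np
np.set_printoptions(precision=4,suppress=True)
s=bot.sense();print({k:np.round(v,4) for k,v in s.items()})
for n in("scene","top","wrist"):
    p=bot.camera_params(n)
    print(n,np.array(p["camera_matrix"]),p["dist"],np.array(p["R"]),p["t"])
    cv2.imwrite(f"pics/{n}0.png",cv2.resize(bot.read_camera(n)[:,:,::-1],(800,600),interpolation=cv2.INTER_CUBIC))
E
```

```text
{'t': np.float64(0.0), 'qpos': array([ 0.9245,  0.5285,  1.4339, -0.    ,  1.1814, -0.1785]), 'dq': array([-0.0007, -0.0007, -0.0018,  0.0003,  0.0023, -0.0001]), 'joint_efforts': array([ -0.0008, -44.235 , -17.8024,  -0.0002,   0.0084,   0.    ]), 'tool_pos': array([0.2814, 0.5573, 0.2303]), 'orientation': array([-0.0004,  0.2318,  0.9728, -0.001 ]), 'wrist_force': array([0.4773, 0.9667, 0.0793]), 'ft_torque': array([ 0.002 , -0.0058, -0.0208]), 'grip_force': np.float64(0.0), 'finger_gap': np.float64(0.0857)}
scene [[434.7439   0.     259.6388]
 [  0.     434.7439 186.5299]
 [  0.       0.       1.    ]] [-0.0975  0.      0.      0.      0.    ] [[-0.8271  0.562   0.0055]
 [ 0.3157  0.4727 -0.8227]
 [-0.465  -0.6788 -0.5684]] [ 0.4436 -0.0502  1.2526]
top [[482.9647   0.     253.707 ]
 [  0.     482.9647 189.4218]
 [  0.       0.       1.    ]] [-0.2113  0.      0.      0.      0.    ] [[-0.0266 -0.9996  0.0069]
 [-0.99    0.0254 -0.139 ]
 [ 0.1388 -0.0105 -0.9903]] [-0.0619  0.5086  1.4621]
wrist [[324.7325   0.     259.3617]
 [  0.     324.7325 186.442 ]
 [  0.       0.       1.    ]] [-0.0335  0.      0.      0.      0.    ] [[ 0.4506  0.8927 -0.0022]
 [ 0.8547 -0.4307  0.2896]
 [ 0.2576 -0.1324 -0.9571]] [-0.6239 -0.0371  0.381 ]
```

View pics/scene0.png

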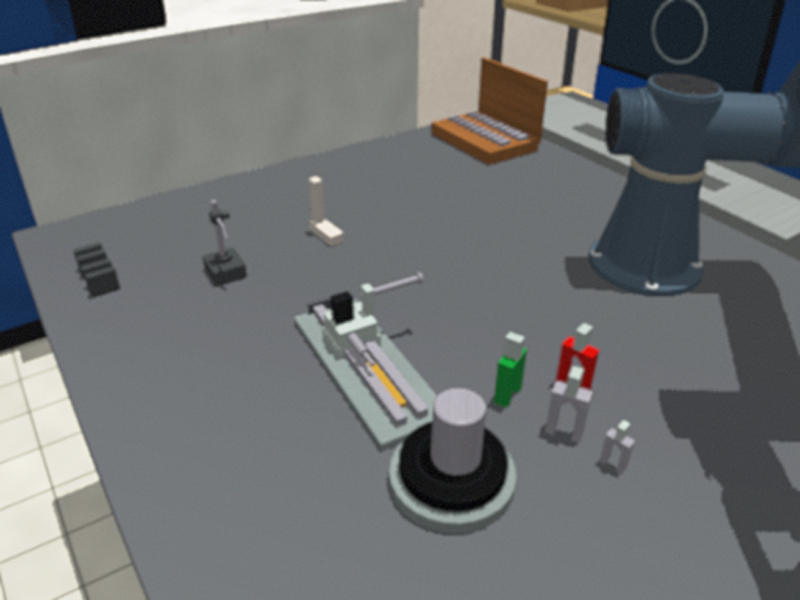

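View pics/top0.png

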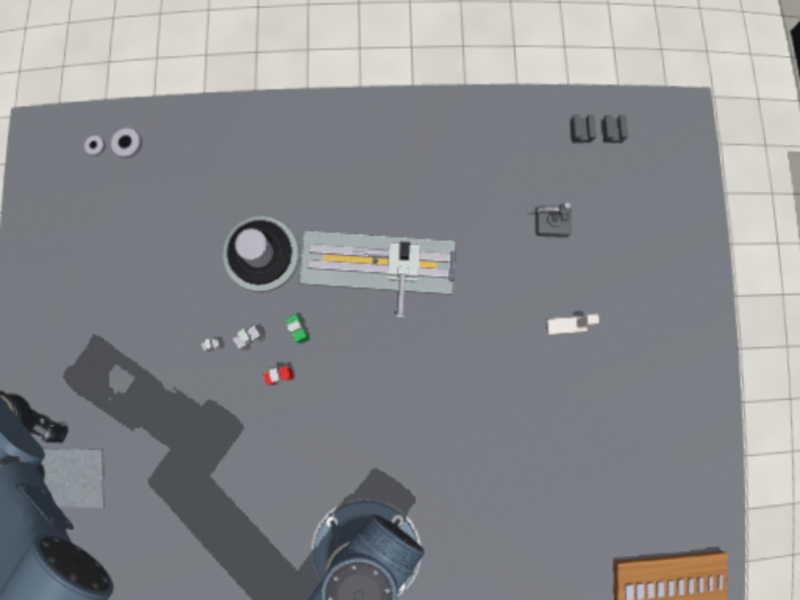

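Run:
```python
import cv2,numpy as np
t=cv2.imread("pics/top0.png");s=cv2.imread("pics/scene0.png")
def crop(im,x,y,w,h,f):
    c=cv2.resize(im[y:y+h,x:x+w],None,fx=f,fy=f,interpolation=cv2.INTER_CUBIC)
    for i in range(0,w,10):
        cv2.line(c,(i*f,0),(i*f,8 if i%50 else 20),(0,255,255),1)
    for i in range(0,h,10):
        cv2.line(c,(0,i*f),(8 if i%50 else 20,i*f),(0,255,255),1)
    return c
cv2.imwrite("pics/c1.png",np.vstack([crop(t,190,300,160,100,4)[:, :640],crop(s,540,320,160,160,4)[:, :640]])[:1040]) if 0 else None
a=crop(t,190,310,130,80,5); b=crop(s,530,310,130,170,3)
c=np.zeros((600,800,3),np.uint8); c[:400,:400]=crop(t,200,310,80,80,5); c[:600,400:]=crop(s,540,360,80,120,5)
cv2.imwrite("pics/c1.png",c)
c=np.zeros((600,800,3),np.uint8); c[:400,:800]=crop(t,290,220,200,100,4); 
cv2.imwrite("pics/c2.png",c[:400])
```

```text
(no output)
```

View pics/c1.png

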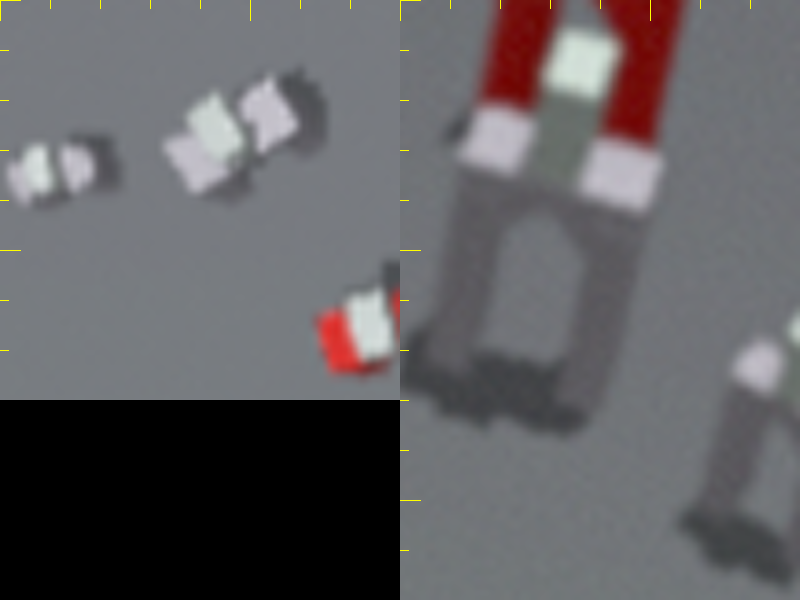

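View pics/c2.png

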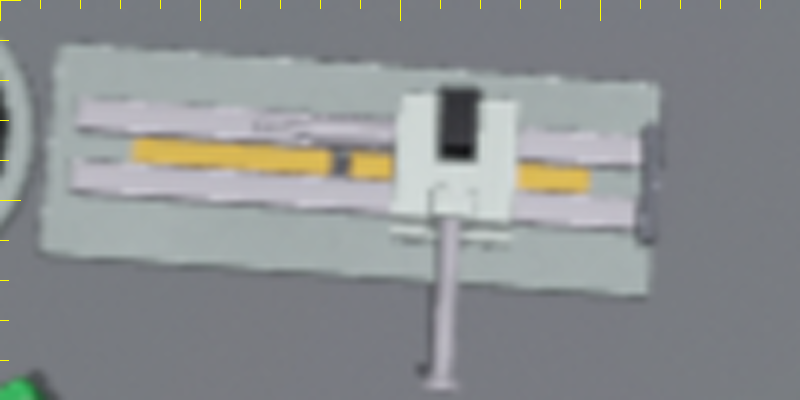

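```bash
cat > h.py <<'E'
from plant import bot
import cv2,numpy as np
from scipy.spatial.transform import Rotation as Ro
from scipy.optimize import least_squares
np.set_printoptions(precision=4,suppress=True)
def unproj(n,uv,z,p=None):
    p=p or bot.camera_params(n); R=np.array(p["R"]);t=np.array(p["t"])
    n_=cv2.undistortPoints(np.array(uv,float).reshape(-1,1,2),np.array(p["camera_matrix"]),np.array(p["dist"]))[:,0]
    C=-R.T@t; d=np.c_[n_,np.ones(len(n_))]@R
    z=np.broadcast_to(z,len(n_)); return C+d*((z-C[2])/d[:,2])[:,None]
def proj(p,X):
    return cv2.projectPoints(np.array(X,float),cv2.Rodrigues(np.array(p["R"]))[0],np.array(p["t"]),np.array(p["camera_matrix"]),np.array(p["dist"]))[0][:,0]
def px(uv,o,f): # crop px -> camera px (pixel centre convention)
    return ((np.array(uv,float)/f+o)+.5)/1.5625-.5
def tool(): # tool xy, yaw of tool y, z
    s=bot.sense(); q=s["orientation"]; R=Ro.from_quat([q[1],q[2],q[3],q[0]]).as_matrix()
    return np.array(s["tool_pos"]),R,s
def goto(x,y,z,yaw_y=None): # prints fractions: shift then turn
    p,R,s=tool(); a=np.degrees(np.arctan2(R[1,1],R[0,1]))
    print("tool-axes shift frac",R.T@(np.array([x,y,z])-p)/.5,"mm",(np.array([x,y,z])-p)*1e3)
    if yaw_y is not None:
        d=(a-yaw_y+90)%180-90; print("turn deg",d,"frac",d/180,"q6",s["qpos"][5])
E
python3 - <<'E'
from h import *
T=(200,310);S=(540,360)
print("crown top c", unproj("top",px([(163,147),(203,195),(268,76),(298,118)],T,5),.075))
print("lug", unproj("top",px([(187,120),(215,92),(243,145),(213,163)],T,5),.107).mean(0))
sc=np.array([(482,103),(458,152),(663,153),(642,213)])-[400,0]
print("scene crown",unproj("scene",px(sc,S,5),.075))
C=(290,220)
print("plate",unproj("top",px([(60,45),(660,85),(650,296),(40,252)],C,4),.015))
print("railends L",unproj("top",px([(80,97),(74,192)],C,4),.03),"R",unproj("top",px([(640,135),(636,228)],C,4),.03))
print("notch",unproj("top",px([(341,163)],C,4),.027))
print("carr",unproj("top",px([(400,95),(518,100),(515,215),(395,212)],C,4),.062))
print("handle top",unproj("top",px([(440,88),(479,90),(478,135),(439,133)],C,4),.104))
print("bar in/out",unproj("top",px([(450,220),(440,382)],C,4),[.095,.095]))
print("tt",unproj("top",px([(261,253)],(0,0),1),.02))
E
```

```text
crown top c [[0.4252 0.2449 0.075 ]
 [0.4063 0.2292 0.075 ]
 [0.4519 0.2035 0.075 ]
 [0.4353 0.1918 0.075 ]]
lug [0.4285 0.2183 0.107 ]
scene crown [[0.4314 0.1932 0.075 ]
 [0.4497 0.2032 0.075 ]
 [0.4062 0.2336 0.075 ]
 [0.427  0.246  0.075 ]]
plate [[ 0.6488  0.1085  0.015 ]
 [ 0.6199 -0.1973  0.015 ]
 [ 0.5114 -0.188   0.015 ]
 [ 0.5418  0.1194  0.015 ]]
railends L [[0.6181 0.0968 0.03  ]
 [0.5695 0.1003 0.03  ]] R [[ 0.5913 -0.1848  0.03  ]
 [ 0.5439 -0.181   0.03  ]]
notch [[ 0.5812 -0.0341  0.027 ]]
carr [[ 0.608  -0.0645  0.062 ]
 [ 0.604  -0.1226  0.062 ]
 [ 0.5466 -0.1193  0.062 ]
 [ 0.5495 -0.0606  0.062 ]]
handle top [[ 0.602  -0.0836  0.104 ]
 [ 0.6005 -0.1022  0.104 ]
 [ 0.5786 -0.1011  0.104 ]
 [ 0.58   -0.0825  0.104 ]]
bar in/out [[ 0.5393 -0.0868  0.095 ]
 [ 0.4615 -0.0798  0.095 ]]
tt [[0.605  0.1984 0.02  ]]
```

```bash
python3 -c "
from h import *
goto(.429,.2182,.2303,123.3)"
```

```text
tool-axes shift frac [-0.5693 -0.4725  0.0011] mm [ 147.5245 -339.2153   -0.2524]
turn deg -60.10368289219031 frac -0.33390934940105726 q6 -0.17849837914755526
```

send_rows(
  steps=[
    [[-0.0474,-0.0394,0,0,-0.06],[-0.0474,-0.0394,0,0,-0.06],[-0.0474,-0.0394,0,0,-0.06],[-0.0474,-0.0394,0,0,-0.06],[-0.0474,-0.0394,0,0,-0.06],[-0.0474,-0.0394,0,0,-0.06],[-0.0474,-0.0394,0,0,-0.06],[-0.0474,-0.0394,0,0,-0.06],[-0.0474,-0.0394,0,0,-0.06],[-0.0474,-0.0394,0,0,-0.06],[-0.0474,-0.0394,0,0,-0.06],[-0.0474,-0.0394,0,0,-0.06]],
  ],
)

```text
t: 1.15
tool_pos: [0.4292, 0.2172, 0.2313]
orientation: [-0.0, 0.232, 0.973, -0.0]
wrist_force: [-0.2, -1.1, -0.6]
finger_gap: 0.0402
grip_force: 0.0
```

send_rows(
  steps=[
    [[0,0,0,-0.0334,-0.06],[0,0,0,-0.0334,-0.06],[0,0,0,-0.0334,-0.06],[0,0,0,-0.0334,-0.06],[0,0,0,-0.0334,-0.06],[0,0,0,-0.0334,-0.06],[0,0,0,-0.0334,-0.06],[0,0,0,-0.0334,-0.06],[0,0,0,-0.0334,-0.06],[0,0,0,-0.0334,-0.06],[0,0,0,0,-0.06]],
  ],
)

```text
t: 2.07
tool_pos: [0.4288, 0.2185, 0.2311]
orientation: [-0.0, -0.287, 0.958, 0.0]
wrist_force: [0.1, 0.4, 0.2]
finger_gap: 0.0402
grip_force: 0.0
```

Run:
```python
from h import *
print(bot.sense()["finger_gap"],tool()[2]["t"])
goto(.429,.2182,.082,123.3)
p=bot.camera_params("wrist"); im=bot.read_camera("wrist")[:,:,::-1]
print("pred crown c, lug c",proj(p,[[.429,.2182,.075],[.429,.2182,.107]]))
cv2.imwrite("pics/w1.png",cv2.resize(im,(800,600),interpolation=cv2.INTER_CUBIC))
```

```text
0.040239792226443444 2.0667
tool-axes shift frac [-0.0001 -0.0008  0.2983] mm [   0.1779   -0.3485 -149.1365]
turn deg 0.11555009917263703 frac 0.0006419449954035391 q6 -1.9153613116653823
pred crown c, lug c [[257.9409 169.8966]
 [257.8462 178.9233]]
```

View pics/w1.png

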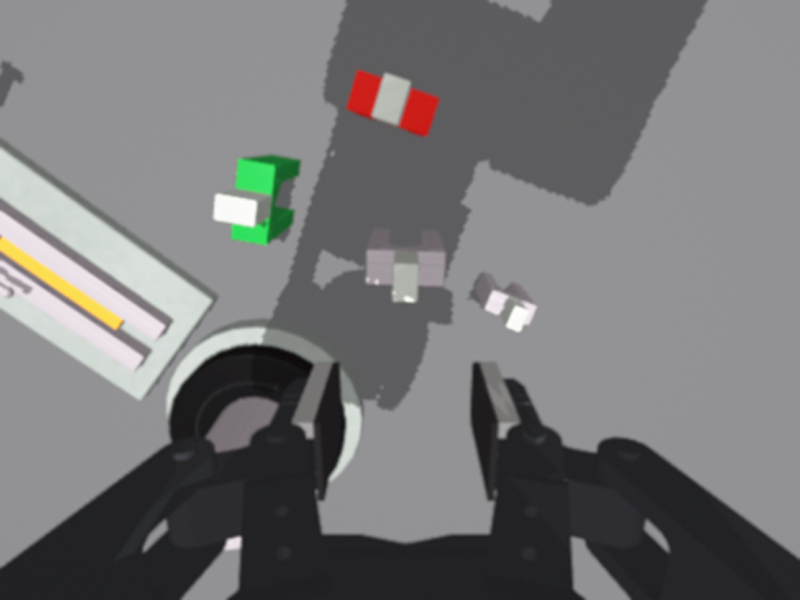

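send_rows(
  steps=[
    [[0,0,0.05,0,-0.06],[0,0,0.05,0,-0.06],[0,0,0.05,0,-0.06],[0,0,0.05,0,-0.06],[0,0,0.05,0,-0.06],[0,0,0.03,0,-0.06],[0,0,0.018,0,-0.06],[0,0,0,0,-0.06],[0,0,0,0,-0.06]],
  ],
  newtons=60,
)

```text
t: 2.87
tool_pos: [0.4292, 0.2186, 0.0823]
orientation: [-0.0, -0.286, 0.958, 0.0]
wrist_force: [0.9, 0.4, 0.8]
finger_gap: 0.0403
grip_force: 0.0
```

send_rows(
  steps=[
    [[0,0,0,0,-1],[0,0,0,0,-1],[0,0,0,0,-1],[0,0,0,0,-1],[0,0,0,0,-1],[0,0,0,0,-1],[0,0,0,0,-1],[0,0,0,0,-1],[0,0,0,0,-1],[0,0,0,0,-1]],
  ],
)

```text
t: 3.7
tool_pos: [0.43, 0.2189, 0.0836]
orientation: [0.001, -0.287, 0.958, -0.0]
wrist_force: [-0.3, 0.0, 7.0]
finger_gap: 0.0128
grip_force: 59.6
```

send_rows(
  steps=[
    [[0,0,-0.02,0,-1],[0,0,-0.04,0,-1],[0,0,-0.05,0,-1],[0,0,-0.05,0,-1],[0,0,-0.05,0,-1],[0,0,-0.03,0,-1],[0,0,-0.02,0,-1],[0,0,0,0,-1],[0,0,0,0,-1]],
  ],
)

```text
t: 4.45
tool_pos: [0.4285, 0.2185, 0.2123]
orientation: [0.0, -0.287, 0.958, -0.0]
wrist_force: [-0.1, 0.4, -4.0]
finger_gap: 0.013
grip_force: 59.0
```

```bash
python3 -c "
from h import *
goto(.496,-.0829,.242,84.6)"
```

```text
tool-axes shift frac [ 0.2183 -0.5779 -0.0594] mm [  67.4984 -301.3822   29.7192]
turn deg 38.71556911830413 frac 0.21508649510168962 q6 -1.9135693246135874
```

send_rows(
  steps=[
    [[0,0,-0.03,0,-1],[0,0,-0.03,0,-1],[0.01,-0.028,0,0,-1],[0.02,-0.05,0,0,-1],[0.024,-0.0625,0,0,-1],[0.024,-0.0625,0,0,-1],[0.024,-0.0625,0,0,-1],[0.024,-0.0625,0,0,-1],[0.024,-0.0625,0,0,-1],[0.024,-0.0625,0,0,-1],[0.024,-0.0625,0,0,-1],[0.02,-0.0625,0,0,-1]],
  ],
)

```text
t: 5.45
tool_pos: [0.4952, -0.084, 0.2404]
orientation: [-0.002, -0.286, 0.958, 0.001]
wrist_force: [0.5, 0.4, -4.5]
finger_gap: 0.0127
grip_force: 59.0
```

send_rows(
  steps=[
    [[0,0,0,0.02,-1],[0,0,0,0.03,-1],[0,0,0,0.03,-1],[0,0,0,0.03,-1],[0,0,0,0.03,-1],[0,0,0,0.03,-1],[0,0,0,0.025,-1],[0,0,0,0.02,-1],[0,0,0,0,-1],[0,0,0,0,-1]],
  ],
)

```text
t: 6.28
tool_pos: [0.4957, -0.0824, 0.2409]
orientation: [-0.002, 0.046, 0.999, 0.001]
wrist_force: [-0.1, 0.9, -4.6]
finger_gap: 0.0128
grip_force: 59.4
```

Run:
```python
from h import *
goto(.496,-.0829,.242,84.6)
ps=bot.camera_params("scene")
s=cv2.resize(bot.read_camera("scene")[:,:,::-1],(800,600),interpolation=cv2.INTER_CUBIC)
t=cv2.resize(bot.read_camera("top")[:,:,::-1],(800,600),interpolation=cv2.INTER_CUBIC)
w=bot.read_camera("wrist")[:,:,::-1]
f=lambda im,x,y,a,b,k:cv2.resize(im[y:y+b,x:x+a],None,fx=k,fy=k,interpolation=cv2.INTER_CUBIC)
c=np.zeros((600,800,3),np.uint8)
c[:,:420]=f(s,310,230,140,200,3); c[:300,424:800]=cv2.resize(w,(376,300)); c[304:600,424:800]=f(t,340,240,94,74,4)
cv2.imwrite("pics/h1.png",c)
print(bot.sense()["tool_pos"])
```

```text
tool-axes shift frac [-0.0007 -0.001  -0.0023] mm [ 0.3072 -0.5294  1.1463]
turn deg 0.10957707316094911 frac 0.0006087615175608284 q6 -1.8658376140116022
[ 0.4963 -0.0826  0.2417]
```

View pics/h1.png

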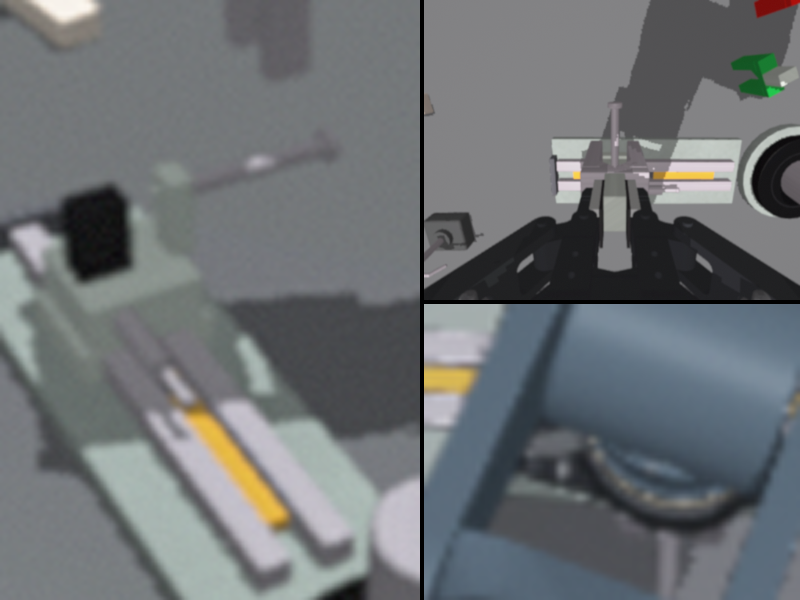

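Run:
```python
from h import *
print(unproj("scene",px([(328,147),(200,186)],(310,230),3),.095))
p=bot.camera_params("wrist")
# wrist panel: 376x300 of 512x384 at offset 424,0
w=lambda uv:(np.array(uv,float)-[424,0])*[512/376,384/300]
print(unproj("wrist",w([(615,104),(615,135)]),.095,p))
```

```text
[[ 0.46   -0.0769  0.095 ]
 [ 0.5327 -0.0835  0.095 ]]
[[ 0.4599 -0.0781  0.095 ]
 [ 0.4962 -0.0815  0.095 ]]
```

send_rows(
  steps=[
    [[0,0.002,0.02,0,-1],[0,0,0.03,0,-1],[0,0,0.03,0,-1],[0,0,0.03,0,-1],[0,0,0.03,0,-1],[0,0,0.03,0,-1],[0,0,0.03,0,-1],[0,0,0.02,0,-1],[0,0,0.01,0,-1],[0,0,0,0,-1],[0,0,0,0,-1]],
  ],
)

```text
t: 7.35
tool_pos: [0.4971, -0.0819, 0.1275]
orientation: [0.0, 0.047, 0.999, -0.0]
wrist_force: [-0.2, 0.5, -4.2]
finger_gap: 0.0128
grip_force: 59.3
```

send_rows(
  steps=[
    [[0,0,0.006,0,-1],[0,0,0.004,0,-1],[0,0,0.002,0,-1],[0,0,0,0,-1],[0,0,0,0,-1]],
  ],
)

```text
t: 7.77
tool_pos: [0.4969, -0.0818, 0.1215]
orientation: [0.0, 0.047, 0.999, -0.0]
wrist_force: [-0.0, 0.1, -3.7]
finger_gap: 0.0129
grip_force: 59.4
```

send_rows(
  steps=[
    [[0,0,0.002,0,-1],[0,0,0.002,0,-1],[0,0,0,0,-1],[0,0,0,0,-1]],
  ],
)

```text
t: 8.1
tool_pos: [0.4972, -0.0822, 0.1205]
orientation: [0.001, 0.047, 0.999, -0.001]
wrist_force: [-1.8, -0.9, 4.7]
finger_gap: 0.0127
grip_force: 60.7
```

send_rows(
  steps=[
    [[0,0,-0.0015,0,-0.9],[0,0,0,0,-0.6],[0,0,0,0,-0.5],[0,0,0,0,-0.3],[0,0,0,0,-0.1],[0,0,0,0,-0.06],[0,0,0,0,-0.06],[0,0,0,0,-0.06]],
  ],
)

```text
t: 8.77
tool_pos: [0.4968, -0.0817, 0.12]
orientation: [-0.0, 0.047, 0.999, 0.0]
wrist_force: [-0.4, -0.2, 0.0]
finger_gap: 0.0401
grip_force: 0.0
```

send_rows(
  steps=[
    [[0,0,-0.02,0,-0.06],[0,0,-0.04,0,-0.06],[0,0,-0.05,0,-0.06],[0,0,-0.05,0,-0.06],[0,0,-0.03,0,-0.06],[0,0,0,0,-0.06]],
  ],
)

```text
t: 9.27
tool_pos: [0.4991, -0.0826, 0.2191]
orientation: [0.004, 0.047, 0.999, -0.001]
wrist_force: [0.2, -0.3, 1.3]
finger_gap: 0.0403
grip_force: 0.0
```

Run:
```python
from h import *
s=cv2.resize(bot.read_camera("scene")[:,:,::-1],(800,600),interpolation=cv2.INTER_CUBIC)
w=bot.read_camera("wrist")[:,:,::-1]
f=lambda im,x,y,a,b,k:cv2.resize(im[y:y+b,x:x+a],None,fx=k,fy=k,interpolation=cv2.INTER_CUBIC)
c=np.zeros((600,800,3),np.uint8)
c[:,:420]=f(s,310,230,140,200,3); c[:300,424:800]=cv2.resize(w,(376,300))
cv2.imwrite("pics/h2.png",c)
print(bot.sense()["tool_pos"])
```

```text
[ 0.4969 -0.0818  0.2158]
```

View pics/h2.png

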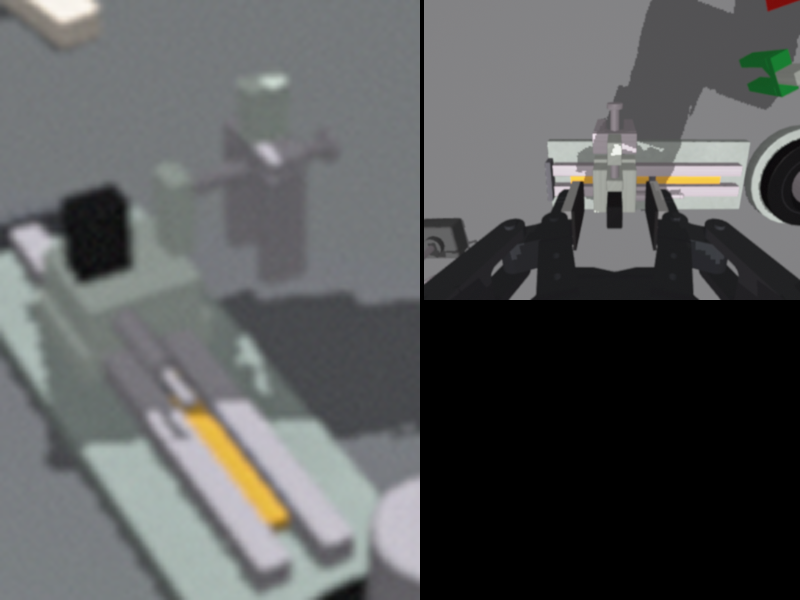

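Run:
```python
from h import *
p=bot.camera_params("wrist");print("cam",-np.array(p["R"]).T@p["t"])
goto(.590,-.0915,.216,84.6)
print(unproj("scene",px([(65,195),(112,186),(130,206),(80,215)],(310,230),3),.104))
```

```text
cam [ 0.4222 -0.0744  0.3593]
tool-axes shift frac [-0.1873 -0.0019 -0.0001] mm [93.1285 -9.7087  0.2115]
turn deg 0.019934057949740236 frac 0.00011074476638744576 q6 -1.862288008734667
[[ 0.5979 -0.1022  0.104 ]
 [ 0.5751 -0.0961  0.104 ]
 [ 0.5765 -0.0767  0.104 ]
 [ 0.6001 -0.0836  0.104 ]]
```

send_rows(
  steps=[
    [[-0.025,0,0,0,0.18],[-0.04,-0.001,0,0,0.18],[-0.05,0,0,0,0.18],[-0.04,0,0,0,0.18],[-0.03,0,0,0,0.18],[0,0,0.03,0,0.18],[0,0,0.05,0,0.18],[0,0,0.05,0,0.18],[0,0,0.05,0,0.18],[0,0,0,0,0.18]],
  ],
)

```text
t: 10.2
tool_pos: [0.584, -0.0894, 0.1187]
orientation: [-0.007, 0.047, 0.999, 0.002]
wrist_force: [-0.9, -1.0, -1.2]
finger_gap: 0.0506
grip_force: 0.0
```

Run:
```python
from h import *
goto(.589,-.091,.071,84.6);print(bot.sense()["finger_gap"])
```

```text
tool-axes shift frac [-0.0115 -0.0026  0.0953] mm [  4.991   -1.6226 -47.7235]
turn deg 0.004168133411837971 frac 2.315629673243317e-05 q6 -1.817455315278101
0.05056500856345471
```

send_rows(
  steps=[
    [[0,0,0,0,0.18],[0,0,0.04,0,0.18],[0,0,0.04,0,0.18],[0,0,0.025,0,0.18],[0,0,0,0,0.18],[0,0,0,0,0.18]],
  ],
  newtons=50,
)

```text
t: 10.7
tool_pos: [0.589, -0.091, 0.0729]
orientation: [-0.0, 0.047, 0.999, 0.0]
wrist_force: [0.5, 0.1, 0.8]
finger_gap: 0.0502
grip_force: 0.0
```

send_rows(
  steps=[
    [[0,0,0,0,0],[0,0,0,0,-0.3],[0,0,0,0,-0.5],[0,0,0,0,-0.7],[0,0,0,0,-1],[0,0,0,0,-1],[0,0,0,0,-1],[0,0,0,0,-1],[0,0,0,0,-1]],
  ],
)

```text
t: 11.45
tool_pos: [0.5896, -0.0912, 0.0739]
orientation: [0.001, 0.047, 0.999, -0.0]
wrist_force: [-0.4, 0.2, 6.6]
finger_gap: 0.0191
grip_force: 50.4
```

send_rows(
  steps=[
    [[0,0.003,0,0,-1],[0,0.006,0,0,-1],[0,0.009,0,0,-1],[0,0.01,0,0,-1],[0,0.01,0,0,-1],[0,0.01,0,0,-1],[0,0.01,0,0,-1],[0,0.01,0,0,-1],[0,0.01,0,0,-1],[0,0.006,0,0,-1],[0,0.004,0,0,-1],[0,0,0,0,-1]],
  ],
)

```text
t: 12.45
tool_pos: [0.5938, -0.0476, 0.0739]
orientation: [0.001, 0.047, 0.999, -0.0]
wrist_force: [-0.6, -0.3, 6.6]
finger_gap: 0.0192
grip_force: 50.5
```

Run:
```python
from h import *
s=bot.sense();print(s["t"],s["tool_pos"],s["wrist_force"],s["ft_torque"])
for i in range(2):
    t=cv2.resize(bot.read_camera("top")[:,:,::-1],(800,600),interpolation=cv2.INTER_CUBIC)
cv2.imwrite("pics/t2.png",t)
s=bot.sense();print(s["t"],s["tool_pos"],s["wrist_force"],s["ft_torque"])
```

```text
12.45 [ 0.5938 -0.0476  0.0739] [-0.5956 -0.3497  6.5846] [-0.1112  0.1842 -0.0823]
12.55 [ 0.5938 -0.0475  0.0739] [-1.3869 -1.0889  6.1445] [-0.0766  0.1657 -0.0979]
```

send_rows(
  steps=[
    [[0,0.004,0,0,-1],[0,0.004,0,0,-1],[0,0.004,0,0,-1],[0,0.004,0,0,-1],[0,0,0,0,-1],[0,0,0,0,-1]],
  ],
)

```text
t: 13.05
tool_pos: [0.5946, -0.0387, 0.0739]
orientation: [0.001, 0.047, 0.999, 0.0]
wrist_force: [-0.3, 3.4, 6.1]
finger_gap: 0.0194
grip_force: 50.5
```

send_rows(
  steps=[
    [[0,0.002,0,0,-1],[0,0.002,0,0,-1]],
  ],
)

```text
t: 13.22
tool_pos: [0.5948, -0.0362, 0.0739]
orientation: [0.001, 0.047, 0.999, 0.001]
wrist_force: [0.9, 6.6, 6.0]
finger_gap: 0.0191
grip_force: 50.5
```

send_rows(
  steps=[
    [[0,0.002,0,0,-1],[0,0,0,0,-1]],
  ],
)

```text
t: 13.38
tool_pos: [0.5951, -0.0341, 0.0739]
orientation: [0.001, 0.047, 0.999, 0.001]
wrist_force: [1.2, 7.6, 6.2]
finger_gap: 0.0192
grip_force: 50.4
```

send_rows(
  steps=[
    [[0,0.002,0,0,-1],[0,0,0,0,-1]],
  ],
)

```text
t: 13.55
tool_pos: [0.5951, -0.034, 0.0739]
orientation: [0.001, 0.047, 0.999, 0.001]
wrist_force: [0.0, 4.5, 5.4]
finger_gap: 0.0189
grip_force: 50.5
```

send_rows(
  steps=[
    [[0,0.001,0,0,-1],[0,0,0,0,-1],[0,0,0,0,-1]],
  ],
)

```text
t: 13.8
tool_pos: [0.5951, -0.0339, 0.0739]
orientation: [0.001, 0.047, 0.999, 0.0]
wrist_force: [0.1, 3.5, 6.2]
finger_gap: 0.0192
grip_force: 50.5
```

send_rows(
  steps=[
    [[0,0.001,0,0,-1],[0,0,0,0,-1],[0,0,0,0,-1]],
  ],
)

```text
t: 14.05
tool_pos: [0.5951, -0.0339, 0.0739]
orientation: [0.001, 0.047, 0.999, 0.0]
wrist_force: [-0.7, 1.3, 5.6]
finger_gap: 0.0194
grip_force: 50.5
```

send_rows(
  steps=[
    [[0,0.001,0,0,-1],[0,0,0,0,-1],[0,0,0,0,-1],[0,0,0,0,-1],[0,0,0,0,-1],[0,0,0,0,-1]],
  ],
)

```text
t: 14.55
tool_pos: [0.5951, -0.0339, 0.0739]
orientation: [0.001, 0.047, 0.999, -0.0]
wrist_force: [0.3, 0.4, 5.8]
finger_gap: 0.0193
grip_force: 50.5
```

Run:
```python
from h import *
s=bot.sense();print(s["t"],s["tool_pos"],s["wrist_force"],s["grip_force"])
im=cv2.resize(bot.read_camera("scene")[:,:,::-1],(800,600),interpolation=cv2.INTER_CUBIC)
cv2.imwrite("pics/f.png",cv2.resize(im[160:510,200:660],(788,600),interpolation=cv2.INTER_CUBIC))
```

```text
14.55 [ 0.5951 -0.0339  0.0739] [0.3417 0.3747 5.8497] 50.48562526702881
```

View pics/f.png

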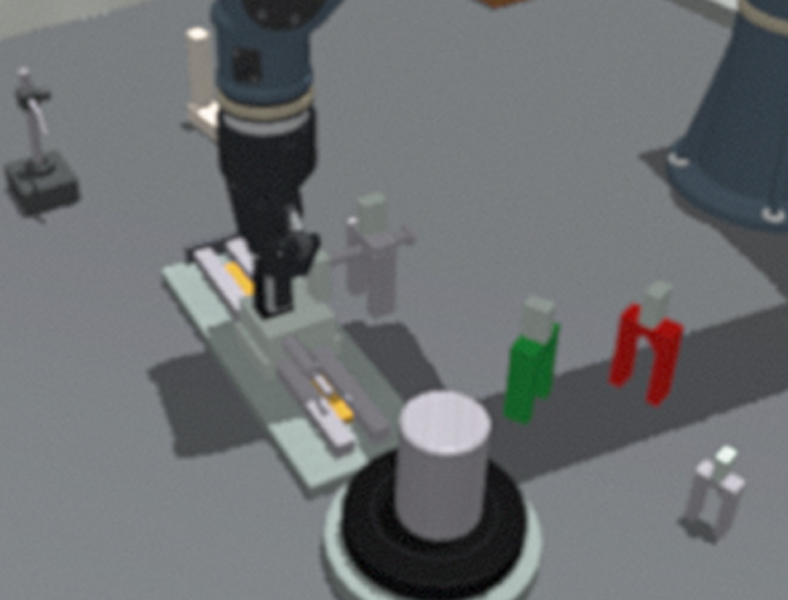

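```bash
python3 -c "
from plant import bot
print(bot.finish_job())"
```

```text
the job is handed in; nothing more can be done
None
```

I hung the steel saddle weight on the bar and slid the carriage into the detent notch. I handed the job in still gripping the handle, at about 14.6 s with near-zero force along the rail; I didn't read the ball's drop directly, but I felt the pull into the notch and then the carriage holding still. The test cylinder, surface gauge and ceramic square were not touched.

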